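# Close the label printer and hold its feed knob at the third click

### The job

A new roll has been loaded into the desk label printer: first close its blue lid fully, then turn the black knob beside it clockwise by three clicks, so that its white pointer line is at the long green mark (the third stop), without clicking on to the fourth. The knob springs back when let go, so finish while still holding it with the gripper at the third stop. Leave the bottle, the pen cup and the stapler where they are.

Things in the scene. Friction and masses are not known exactly. Their poses are not given: they have to be found in the camera images.
- printer: White label printer fixed to the desk, 190 (its x) x 290 (its y) x 90 mm high. Origin: centre of its underside, on the desk. Its front faces its -x, roughly to the robot. Left (+y): open roll bay 170 mm wide with the lid. Right (-y): flat deck 120 mm wide, 90 mm above the desk, bare but for the knob, whose axis is at (-20, -85) mm in the printer's frame.
- lid (a joint): Lid angle, rad: 0 = fully shut, flat on the bay; positive = open. Starts at 0.8 to 1.15, opens to 1.4. The hinge is stiff (friction 0.13 N m): the lid stays where it is left and must be pushed all the way down, with up to about 3 N near its free edge. No latch.
- lid_hinge (a point): On the lid's hinge axis, mid-width, at (95, 60, 90.5) mm in the printer's frame. The axis runs along the printer's y; the lid's free edge is on the robot's side and swings up. The point turns with the lid: x points from the free edge to the hinge, z is the normal of the outer face.
- lid_edge (a point): On the outer (upper) face of the blue lid, 10 mm from its free edge, mid-width, 180 mm from the hinge axis. The lid is a panel 190 long x 170 wide x 8 mm thick; shut, its outer face is level, 98.5 mm above the desk. Axes as for lid_hinge.
- knob (a joint): Knob angle, rad: 0 at rest on its end stop (the start), growing clockwise from above. Clicks are 0.419 (24 deg) apart: stops at 0.419, 0.838, third 1.257, fourth 1.676; end 2.094. Let go at any angle, it springs back to 0. The torque ripples between about 0.02 and 0.15 N m: most between stops, falling as it clicks in; about 0.1 at the third stop.
- knob_bar: Black grip bar on the knob, 46 (its x) x 14 (its y) x 32 mm high, on a turning disc 48 mm across, 10 mm high. Origin: on the knob axis, bar's underside, 101 mm above the desk. A white line on top marks its -x end. At joint 0 its x is +0.63 rad (anticlockwise) from the printer's x. Marks on the deck 30 mm from the axis: short white at rest, 1, 2, 4; long green at the third stop.
- knob_grip (a point): Point to grip the knob: on its axis, 20 mm above the bar's underside and 12 mm below its top, 121 mm above the desk. Axes as for knob_bar.
- bottle: Bystander: clear water bottle with a green cap, 64 mm across, 190 mm high, standing loose beside the printer. Origin: centre of its underside.
- pen_cup: Bystander: black cup with pens, 76 mm across, 95 mm high (pens to 150 mm), standing loose beside the printer. Origin: centre of its underside.
- stapler: Bystander: red and grey stapler 130 x 36 x 44 mm, lying loose behind the printer. Origin: centre of its underside.

How it is judged:
On the way, in this order (a step that is already met when the one before it is completed fails the run):
1. the lid is fully shut (value of joint lid below 0.04 rad), for 0.2 s.
2. the knob is at the third stop, in the gripper (value of joint knob between 1.11664 and 1.39664 rad and contact force between the fingers and knob_bar above 1 N), for 0.3 s.
At the end, for the whole second after the job is handed in: The lid is shut (under 0.04 rad), and the knob is held still by the fingers (touching its bar with over 1 N, under 0.1 rad/s) at the third stop, 1.257 rad within 0.14 rad (all of step 2 and value of joint lid below 0.04 rad and velocity of joint knob between -0.1 and 0.1 rad/s); the arm keeps its last pose, push and grip.
It fails at once if the knob is turned on towards the fourth stop (over 1.47 rad) (value of joint knob above 1.46608 rad).
It fails at once if a bystander is moved by over 30 mm or tipped over ((distance of bottle from where it was at the start of the episode above 0.03 m or angle between bottle's own z axis and vertical above 0.35 rad) or (distance of pen_cup from where it was at the start of the episode above 0.03 m or angle between pen_cup's own z axis and vertical above 0.35 rad) or (distance of stapler from where it was at the start of the episode above 0.03 m or angle between stapler's own z axis and vertical above 0.35 rad)).
It also fails if it takes over 56 s, if anything falls off the work surface, if the arm or the gripper's body presses on something with over 40 N, if the wrist force passes 120 N, or if a joint passes its speed limit or range.

### The arm

A 7-joint arm with a two-finger parallel gripper is mounted at the origin on the work surface. World frame = base frame: x ahead of the robot, y to its left, z up, the work surface at z = 0. Lengths are in m, angles in rad, forces in N, time in s.
With the tool pointing down it reaches from about 0.4 to 0.85 m from the base axis. Payload 6.9 kg.
Tool frame: the origin (TCP) lies midway between the tips of the shut fingers; the grasp point (between the pads) lies robot.pinch_z behind it (robot.pinch_z is the distance from the TCP to the grasp point, in m); x points along the fingers, z is the direction in which the jaws open and shut, and the axes are right-handed (so a half turn about x gives the same grasp; the last joint's range is limited). The gripper opens to 85 mm and grips with 20 to 120 N. Pads are 22 mm wide; open, the fingers measure 114 mm over their backs; the gripper's body (76 mm by 85 mm) begins 54 mm behind the grasp point. The pads swing forward as they close: fully open they stand 13 mm farther back than shut.
Start: joints at [1.208, 0.507, -0.238, 1.5, 0.126, 1.149, -0.155], TCP at [0.282, -0.558, 0.231] pointing down, gripper open.
Joint ranges: [-3.08, 3.08], [-0.24, 2.05], [-1.43, 1.35], [0, 2.5], [-1.52, 4.66], [0.17, 1.96], [-2.89, 2.89]. Speed limits (rad/s): [2.39, 2.39, 3.14, 3.14, 3.14, 3.14, 3.14].

### API

Orientations are given as a unit quaternion [w, x, y, z].
In Python, from plant import robot gives the robot as it stands. The module is installed in compiled form; this text tells all that it offers.
- The arm moves only by the shell command python3 -m crank 'ROWS' [FORCE]. ROWS is JSON, a list of rows, each a list of 7 numbers: the shift along the tool's x, y, z each as a share of 75 cm, from -1 to 1, then the turn, a rotation vector about the tool's x, y, z each as a share of 90 degrees, from -1 to 1, then the closure, from -1 (fully open) to 1 (shut), so that 0 is half open. In form: [[tx, ty, tz, wx, wy, wz, fingers], ...]. A call has 1 to 12 rows; each row is the pose to reach, as a shift and turn from the pose commanded when the call began, along the tool's axes at that moment; what a row does not reach only later rows make up. A row lasts 1/8 s, in which the tool goes at most 62.5 mm and 10.7 degrees, less where a joint would pass 70% of its speed; a pose out of reach is approached as far as the arm can. A call with a number of a shift or a turn outside -1 to 1 is refused whole. A call with a gripper value outside its range is refused whole. The fingers move at their own pace and stop on an object; FORCE is the grip in N (left out, the last holds). Time passes only in rows, so rows that repeat a pose let the fingers close. It gives the time, the measured TCP pose, the force and the opening at its end, in the units of the state.
- robot.read_state(): the state, without advancing time (a new reading comes with each control period).
- robot.snapshot(name): name is "scene" or "side" or "wrist"; returns (picture, depth): 480x640x3 uint8, red, green, blue; 480x640 float32, m along the optical axis (not along the pixel's ray), 0 where there is no reading.
- robot.calibration(name): a dict with "fx", "fy", "cx", "cy" (pixels), "dist" ([k1, k2, p1, p2, k3] as OpenCV has them; the pictures are not rectified), "R" (3x3) and "t" (3): a world point X has camera coordinates R X + t. Camera axes: x right, y down, z forward; pixel columns grow to the right and rows downward; lengths in m; the calibration is good to about 2 mm. A picture is of the moment at which its call begins: read the wrist's pose just before it. calibration takes no time and is no camera call; for the wrist camera it gives the pose at the moment of the call.
- robot.close_job(): hands the job in, once; it reports no verdict.
The state is a dict: "time_s": time; "joints": joint angles; "joint_vel": joint speeds; "effort": joint torques, N m; "position": TCP position; "eef_rot": TCP orientation; "contact_force": force on the tool from outside, world axes, zero at the start; "wrist_torque": the same for the moment, N m; "width": finger opening in m.
Only numpy, scipy, OpenCV 4.12 (cv2) and the standard library are available. Lean on these libraries where they do the work, as an engineer would, in place of code of your own. Each camera call takes 0.05 s, during which the arm holds its last target.

## Working session

There is one attempt and no reset: what is moved stays moved. The work goes in short steps, Python scripts to look and compute and a shell command to move; the robot and the scene stay as the last step left them, time stands still between calls to the robot, and variables do not carry over. Pictures are saved under pics/ and viewed, and the job is handed in when it is done.

```bash
mkdir -p pics
python3 - <<'E'
from plant import robot
import cv2,numpy as np
s=robot.read_state()
for k in s: print(k,np.round(s[k],4))
print(robot.pinch_z)
for n in ("scene","side"):
    p,d=robot.snapshot(n); cv2.imwrite(f"pics/{n}0.png",p[:,:,::-1]); np.savez(f"{n}0.npz",p=p,d=d)
    c=robot.calibration(n); print(n,c)
E
```

```text
time_s 0.0
joints [ 1.2086  0.5083 -0.2375  1.5012  0.1257  1.1489 -0.1548]
joint_vel [ 0.     -0.0015  0.0012  0.0004 -0.0017  0.0005  0.0001]
effort [-2.00000e-04 -6.20601e+01 -2.18650e+00 -2.49655e+01  1.29000e-02
  1.18000e-02 -0.00000e+00]
position [ 0.2815 -0.5575  0.2304]
eef_rot [ 0.6017  0.3708  0.6028 -0.3702]
contact_force [ 0.2774 -0.3857  0.6382]
wrist_torque [ 0.0059 -0.0334  0.0117]
width 0.0853
0.0187
scene {'fx': 555.7926798307827, 'fy': 555.7926798307827, 'cx': 315.4738440601994, 'cy': 243.75110581493115, 'dist': array([-0.03019794,  0.        ,  0.        ,  0.        ,  0.        ]), 'R': array([[-0.77075213,  0.63712022,  0.0043562 ],
       [ 0.54188236,  0.65910428, -0.52148351],
       [-0.33511888, -0.39957398, -0.85325024]]), 't': array([ 0.44841056, -0.29928457,  1.37733082])}
side {'fx': 524.432122124654, 'fy': 524.432122124654, 'cx': 310.3965664891779, 'cy': 237.97245915693347, 'dist': array([-0.05438094,  0.        ,  0.        ,  0.        ,  0.        ]), 'R': array([[-0.96459529, -0.26366075,  0.00624016],
       [-0.20896221,  0.74961873, -0.62801795],
       [ 0.16090594, -0.60708712, -0.77817383]]), 't': array([0.60251109, 0.15443664, 1.0431475 ])}
```

View pics/scene0.png

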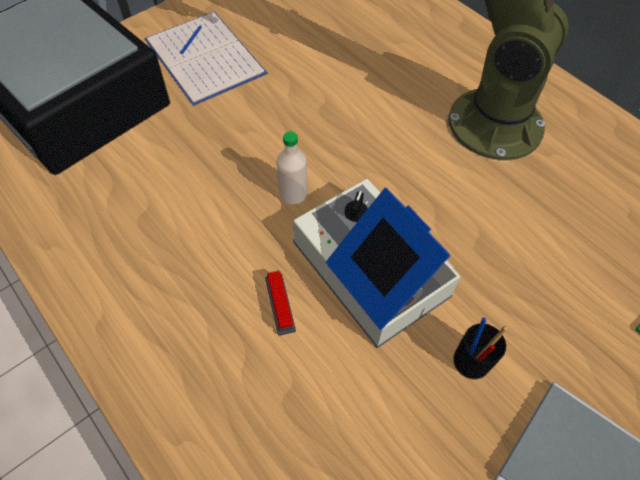

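View pics/side0.png

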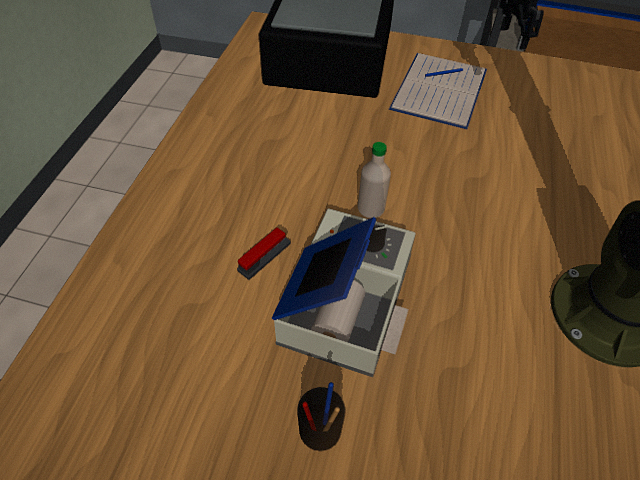

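The scene view shows the printer around (375,265) with its lid open, the bottle at (292,175), the stapler at (280,302) and the cup at (480,352). The side view shows the knob at (376,238), partly behind the lid. Next I'll build a top-down map from both depth images.

```bash
cat > h.py <<'E'
import numpy as np,cv2
def cloud(c,d):
    h,w=d.shape; u,v=np.meshgrid(np.arange(w),np.arange(h))
    K=np.array([[c['fx'],0,c['cx']],[0,c['fy'],c['cy']],[0,0,1]])
    n=cv2.undistortPoints(np.stack([u,v],-1).reshape(-1,1,2).astype(np.float64),K,np.array(c['dist'])).reshape(-1,2)
    z=d.reshape(-1).astype(float); P=np.c_[n*z[:,None],z]
    X=(P-c['t'])@c['R']; X[z<=0]=np.nan
    return X.reshape(h,w,3)
def proj(c,X):
    K=np.array([[c['fx'],0,c['cx']],[0,c['fy'],c['cy']],[0,0,1]])
    return cv2.projectPoints(np.atleast_2d(X).astype(float),cv2.Rodrigues(np.array(c['R']))[0],np.array(c['t']),K,np.array(c['dist']))[0].reshape(-1,2)
E
python3 - <<'E'
from plant import robot
from h import *
S=2.0/1000 
x0,x1,y0,y1=.3,.95,-.45,.45
for n in ("scene","side"):
    f=np.load(f"{n}0.npz");c=robot.calibration(n);X=cloud(c,f['d']);p=f['p']
    m=np.isfinite(X[...,2]); print(n,"table z", np.nanmedian(X[...,2][(abs(X[...,2])<.02)]))
    hsv=cv2.cvtColor(p,cv2.COLOR_RGB2HSV).astype(int)
    blue=(hsv[...,0]>105)&(hsv[...,0]<125)&(hsv[...,1]>180)&(hsv[...,2]>60)&(X[...,2]>.08)
    B=X[blue]; print("blue",B.shape,B.min(0),B.max(0))
    q=X[m&(X[...,2]>.08)&(X[...,2]<.1)&(X[...,0]>.4)&(X[...,0]<.9)&(abs(X[...,1])<.3)]
    print(len(q),q.min(0),q.max(0))
    W=int((y1-y0)/S);H=int((x1-x0)/S); img=np.zeros((H,W,3),np.uint8)
    P=X[m];C=p[m]; o=np.argsort(P[:,2]);P=P[o];C=C[o]
    i=((x1-P[:,0])/S).astype(int);j=((y1-P[:,1])/S).astype(int);k=(i>=0)&(i<H)&(j>=0)&(j<W)
    img[i[k],j[k]]=C[k]
    cv2.imwrite(f"pics/top_{n}.png",cv2.resize(img[:,:,::-1],None,fx=1.6,fy=1.6,interpolation=cv2.INTER_NEAREST))
E
```

```text
scene table z -0.0003025176261579733
blue (6231, 3) [0.48066289 0.04142511 0.08048767] [0.63279569 0.36125625 0.24217904]
3676 [ 0.41501642 -0.1675776   0.08007362] [0.63314513 0.25743156 0.09999417]
side table z 0.00142240074295735
blue (638, 3) [0.48908465 0.07696632 0.08140163] [0.62998269 0.36198622 0.24604781]
4212 [ 0.41341925 -0.1499807   0.08000664] [0.62998346 0.25714769 0.0999646 ]
```

```bash
python3 -c "
import cv2,numpy as np
a=cv2.imread('pics/side0.png')[190:390,220:430];cv2.imwrite('pics/sidecrop.png',cv2.resize(a,None,fx=3,fy=3,interpolation=cv2.INTER_CUBIC)[:600])"
```

```text
(no output)
```

View pics/top_scene.png

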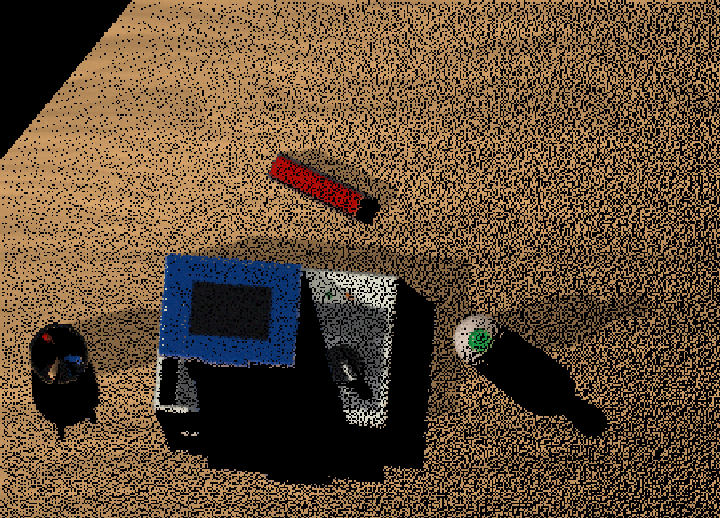

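View pics/top_side.png

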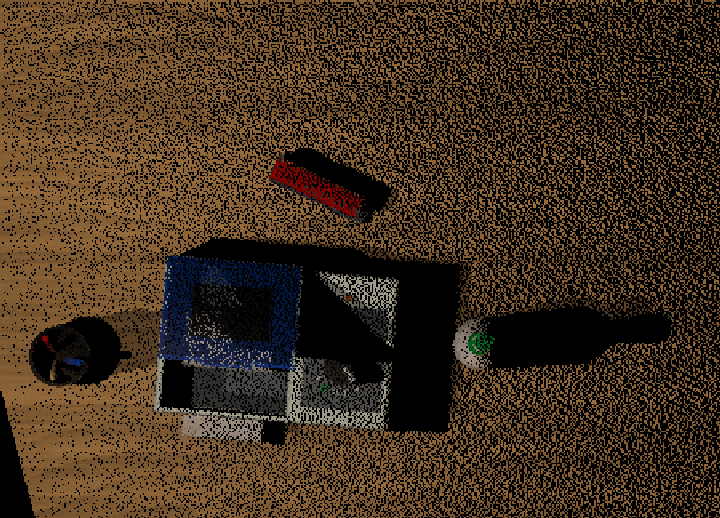

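View pics/sidecrop.png

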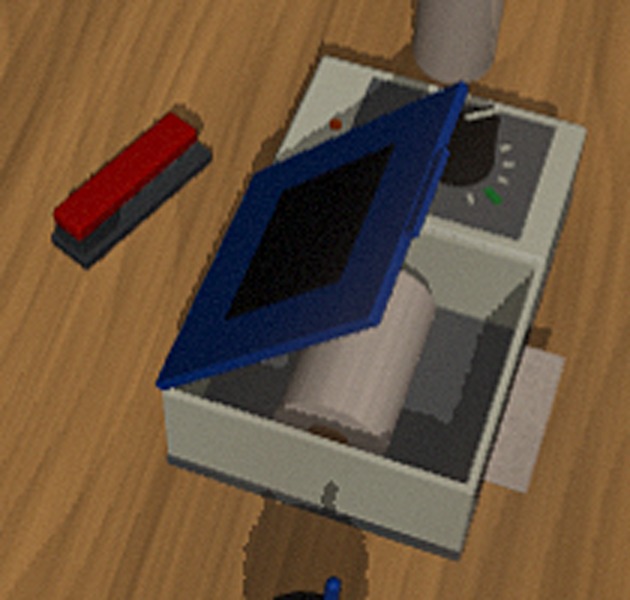

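Run:
```python
from plant import robot
from h import *
from scipy.optimize import minimize
from scipy.ndimage import binary_erosion
Q=[]; L=[]
for n in ("scene","side"):
    f=np.load(f"{n}0.npz");c=robot.calibration(n);X=cloud(c,f['d']);p=f['p']
    hsv=cv2.cvtColor(p,cv2.COLOR_RGB2HSV).astype(int)
    blue=(hsv[...,0]>100)&(hsv[...,1]>150)
    box=(X[...,0]>.38)&(X[...,0]<.7)&(X[...,1]>-.08)&(X[...,1]<.3)
    m=box&(X[...,2]>.086)&(X[...,2]<.094)&~blue
    q=X[m]; Q.append(q); r=cv2.minAreaRect(q[:,:2].astype(np.float32)*1000); print(n,len(q),np.median(q[:,2]),r)
    b=blue&box&(X[...,2]>.1); b=binary_erosion(b,iterations=2); L.append(X[b]); print(n,'lid',b.sum())
q=np.vstack(Q); r=cv2.minAreaRect(q[:,:2].astype(np.float32)*1000); print(r)
for l in L:
    ce=l.mean(0);u,s,vt=np.linalg.svd(l-ce,full_matrices=False);nn=vt[2]*np.sign(vt[2][2]);print(ce,nn,'angle',np.arccos(nn[2]),'yaw',np.arctan2(-nn[1],-nn[0]),s/np.sqrt(len(l)))
```

```text
scene 2943 0.09004231007515419 ((523.0380859375, 105.35128784179688), (291.10504150390625, 195.16661071777344), 85.2803726196289)
scene lid 4983
side 2911 0.09173954765048377 ((520.0654907226562, 104.514892578125), (293.4016418457031, 190.53187561035156), 85.18704223632812)
side lid 1724
((522.5732421875, 104.34022521972656), (293.4743957519531, 195.5590057373047), 85.18704223632812)
[0.55725824 0.16922965 0.17485228] [ 0.74427569 -0.06126532  0.66505659] angle 0.8432267373172171 yaw 3.059462460050256 [0.06042764 0.05408919 0.00152024]
[0.56394302 0.16296687 0.16752686] [ 0.74445577 -0.06137651  0.66484474] angle 0.8435103824915359 yaw 3.0593338937220085 [0.06636556 0.0475425  0.0007484 ]
```

The printer is at about (0.5215, 0.1045) with yaw −0.083. The lid is at 0.843 rad, and the lid plane sits 7.7 mm off the hinge axis against 8 expected, so the fit is consistent. Next I'll check this by projecting it into the images, write a row calculator and work out the lid arc.

```bash
cat >> h.py <<'E'
from scipy.spatial.transform import Rotation as Ro
C=np.array([.5215,.1045,0]); YAW=-.083
Rp=Ro.from_euler('z',YAW).as_matrix()
def W(p): return C+Rp@(np.array(p,float)/1000)
def edge(a,r=180,h=8): return W([95-r*np.cos(a)+h*np.sin(a),60,90.5+r*np.sin(a)+h*np.cos(a)])
def state():
    from plant import robot
    s=robot.read_state(); R=Ro.from_quat(s['eef_rot'],scalar_first=True).as_matrix()
    return s,np.array(s['position']),R
def rowto(pos,R,p,Rt=None):
    t=R.T@(np.array(p)-pos)/.75
    w=np.zeros(3) if Rt is None else Ro.from_matrix(R.T@Rt).as_rotvec()/(np.pi/2)
    return np.round(np.r_[t,w],4)
def down(jawyaw):
    z=np.array([np.cos(jawyaw),np.sin(jawyaw),0]);x=np.array([0,0,-1.]);return np.c_[x,np.cross(z,x),z]
E
python3 - <<'E'
from h import *
from plant import robot
s,p,R=state(); print(np.round(R,3)); print('jaw yaw',np.arctan2(R[1,2],R[0,2]), 'knob',W([-20,-85,121]),'edge',edge(.843))
for n in("scene","side"):
    c=robot.calibration(n); im=cv2.imread(f"pics/{n}0.png")
    pts=[W([sx*95,sy*145,90]) for sx,sy in((1,1),(1,-1),(-1,-1),(-1,1))]+[W([-20,-85,133]),edge(.843),edge(.843)+Rp@[0,.085,0]]
    for q in proj(c,pts): cv2.circle(im,tuple(int(v) for v in np.round(q)),2,(0,255,255),-1)
    print(n,proj(c,pts).round())
    q=proj(c,C+[0,0,.1])[0].astype(int); a=im[q[1]-100:q[1]+100,q[0]-120:q[0]+120]; cv2.imwrite(f"pics/chk_{n}.png",cv2.resize(a,None,fx=2.5,fy=2.5))
a=np.hstack([cv2.imread('pics/chk_scene.png'),cv2.imread('pics/chk_side.png')]);cv2.imwrite('pics/chk.png',cv2.resize(a,(800,333)))
E
```

```text
[[-0.001  0.893  0.451]
 [ 0.001  0.451 -0.893]
 [-1.    -0.    -0.002]]
jaw yaw -1.1030201070662375 knob [0.49452195 0.02145071 0.121     ] edge [0.50777137 0.16584937 0.23021739]
scene [[382. 329.]
 [292. 219.]
 [367. 176.]
 [460. 276.]
 [357. 200.]
 [412. 223.]
 [445. 259.]]
side [[273. 321.]
 [326. 207.]
 [415. 232.]
 [376. 355.]
 [373. 229.]
 [354. 255.]
 [338. 297.]]
```

View pics/chk.png

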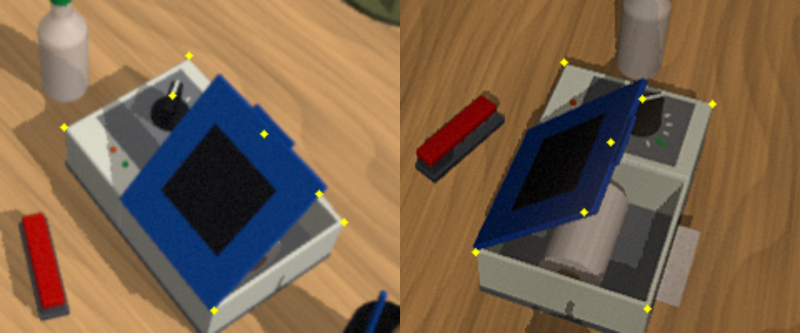

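Run:
```python
from h import *
s,p,R=state()
for t in ([.30,-.5,.32],edge(.95,170,40)+[0,0,.03],edge(.843,170,35)): print(np.round(t,3),rowto(p,R,t))
```

```text
[ 0.3  -0.5   0.32] [-0.1193  0.0565 -0.0575  0.      0.      0.    ]
[0.555 0.162 0.282] [-0.0676  0.758  -0.6918  0.      0.      0.    ]
[0.534 0.164 0.241] [-0.0125  0.7345 -0.7061  0.      0.      0.    ]
```

```bash
python3 -m crank '[[-0.12,0.05,-0.05,0,0,0,1],[-0.12,0.05,-0.05,0,0,0,1],[-0.12,0.76,-0.69,0,0,0,1],[-0.12,0.76,-0.69,0,0,0,1],[-0.12,0.76,-0.69,0,0,0,1],[-0.12,0.76,-0.69,0,0,0,1],[-0.12,0.76,-0.69,0,0,0,1],[-0.12,0.76,-0.69,0,0,0,1],[-0.12,0.76,-0.69,0,0,0,1],[-0.12,0.76,-0.69,0,0,0,1],[-0.12,0.76,-0.69,0,0,0,1],[-0.12,0.76,-0.69,0,0,0,1]]' 40
python3 - <<'E'
from h import *
s,p,R=state(); print(s['joints'],s['contact_force'],s['time_s'])
for t in (edge(.843,170,40),): print(np.round(t,3),rowto(p,R,t))
E
```

```text
time_s: 1.6
position: [0.5244, 0.0769, 0.3211]
eef_rot: [0.602, 0.371, 0.602, -0.371]
contact_force: [1.2, -1.1, 0.2]
width: 0.0003
[ 0.20452072  0.32353653 -0.56184979  1.58643732  0.1778518   1.28329652
 -1.48833065] [ 1.18827555 -1.13385918  0.15088847] 1.6
[0.538 0.163 0.244] [ 0.1027  0.0683 -0.0946  0.      0.      0.    ]
```

```bash
python3 -m crank '[[0,0.07,-0.095,0,0,0,1],[0,0.07,-0.095,0,0,0,1],[0.06,0.07,-0.095,0,0,0,1],[0.10,0.07,-0.095,0,0,0,1],[0.10,0.07,-0.095,0,0,0,1]]'
python3 - <<'E'
from h import *
from plant import robot
pic,d=robot.snapshot('scene');cv2.imwrite('pics/s1.png',cv2.resize(pic[130:370,230:550,::-1],None,fx=2,fy=2))
s,p,R=state(); print(s['joints'],s['contact_force'],s['time_s'])
for a in (.843,.7,.55,.4,.25,.1,.03,0): t=edge(a,168,8); print(a,np.round(t,3),rowto(p,R,t))
E
```

```text
time_s: 2.22
position: [0.5374, 0.1619, 0.2441]
eef_rot: [0.601, 0.369, 0.604, -0.372]
contact_force: [-0.2, -0.4, 0.4]
width: 0.0003
[ 0.03729994  0.43294581 -0.56494965  1.64067213  0.24893763  1.14271696
 -1.69334707] [0.77067496 0.15456338 0.11526804] 2.275
0.843 [0.516 0.165 0.221] [ 0.033  -0.0252 -0.0169  0.      0.      0.    ]
0.7 [0.498 0.167 0.205] [ 0.0549 -0.0451 -0.0292  0.      0.      0.    ]
0.55 [0.483 0.168 0.185] [ 0.0812 -0.0629 -0.0401  0.      0.      0.    ]
0.4 [0.47  0.169 0.163] [ 0.1104 -0.0771 -0.0489  0.      0.      0.    ]
0.25 [0.461 0.17  0.14 ] [ 0.1417 -0.0875 -0.0553  0.      0.      0.    ]
0.1 [0.455 0.17  0.115] [ 0.1745 -0.0938 -0.0592  0.      0.      0.    ]
0.03 [0.454 0.17  0.104] [ 0.1901 -0.0952 -0.0601  0.      0.      0.    ]
0 [0.454 0.17  0.098] [ 0.1968 -0.0956 -0.0603  0.      0.      0.    ]
```

View pics/s1.png

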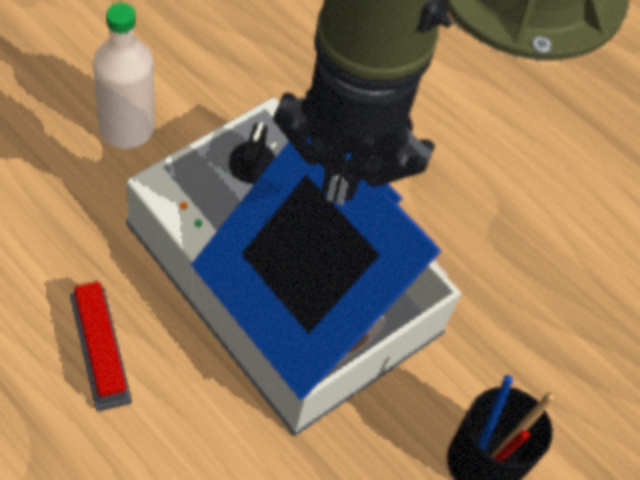

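The closed fingertips are just behind the outer face of the lid, at (338,190) in the crop. Now I'll follow the arc down.

```bash
python3 -m crank '[[0.02,-0.013,-0.009,0,0,0,1],[0.033,-0.025,-0.017,0,0,0,1],[0.044,-0.035,-0.023,0,0,0,1],[0.055,-0.045,-0.029,0,0,0,1],[0.068,-0.054,-0.035,0,0,0,1],[0.081,-0.063,-0.04,0,0,0,1],[0.095,-0.07,-0.045,0,0,0,1]]'
python3 - <<'E'
from h import *
from plant import robot
pic,d=robot.snapshot('scene');cv2.imwrite('pics/s2.png',cv2.resize(pic[130:370,230:550,::-1],None,fx=2,fy=2))
s,p,R=state(); print(s['contact_force'],s['time_s'])
for a in (.4,.25,.1,.03,0,-.02): t=edge(a,165,8); print(a,np.round(t,3),rowto(p,R,t))
E
```

```text
time_s: 3.15
position: [0.4762, 0.169, 0.1744]
eef_rot: [0.602, 0.37, 0.602, -0.371]
contact_force: [0.4, -0.2, 0.3]
width: -0.0002
[-1.72330678 -0.94460053 -1.48301574] 3.2
0.4 [0.473 0.169 0.162] [ 0.0147 -0.0024 -0.001   0.      0.      0.    ]
0.25 [0.464 0.17  0.139] [ 0.0455 -0.0126 -0.0073  0.      0.      0.    ]
0.1 [0.458 0.17  0.115] [ 0.0777 -0.0187 -0.0111  0.      0.      0.    ]
0.03 [0.457 0.17  0.103] [ 0.093  -0.0202 -0.012   0.      0.      0.    ]
0 [0.457 0.17  0.098] [ 0.0996 -0.0205 -0.0123  0.      0.      0.    ]
-0.02 [0.457 0.17  0.095] [ 0.104  -0.0206 -0.0123  0.      0.      0.    ]
```

View pics/s2.png

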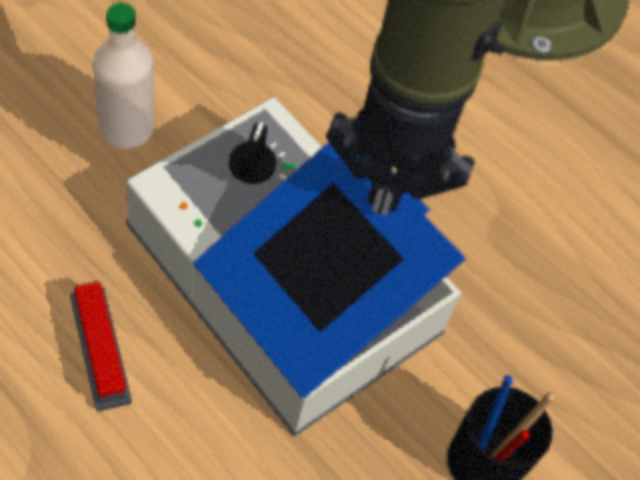

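The lid is following the fingers and is now about half closed. I'll continue down, a little past level.

```bash
python3 -m crank '[[0.015,-0.004,-0.002,0,0,0,1],[0.03,-0.008,-0.004,0,0,0,1],[0.045,-0.0125,-0.007,0,0,0,1],[0.06,-0.016,-0.009,0,0,0,1],[0.078,-0.0187,-0.011,0,0,0,1],[0.088,-0.02,-0.012,0,0,0,1],[0.096,-0.0205,-0.012,0,0,0,1],[0.1,-0.0205,-0.012,0,0,0,1],[0.1,-0.0205,-0.012,0,0,0,1]]'
python3 - <<'E'
from h import *
s,p,R=state(); print(s['contact_force'],s['time_s'],p)
E
```

```text
time_s: 4.32
position: [0.459, 0.1702, 0.1]
eef_rot: [0.602, 0.371, 0.602, -0.37]
contact_force: [-0.5, -0.3, 0.4]
width: 0.0001
[-0.52759442 -0.34809999  0.38935543] 4.325 [0.45904121 0.17020581 0.10002768]
```

```bash
python3 -m crank '[[0.003,0,0,0,0,0,1],[0.006,0,0,0,0,0,1],[0.006,0,0,0,0,0,1]]'; python3 -m crank '[[0.003,0,0,0,0,0,1],[0.003,0,0,0,0,0,1]]'
```

```text
time_s: 4.7
position: [0.4593, 0.1704, 0.098]
eef_rot: [0.603, 0.371, 0.601, -0.37]
contact_force: [-6.0, -4.2, 29.9]
width: -0.0001
time_s: 4.95
position: [0.4594, 0.1704, 0.0976]
eef_rot: [0.604, 0.371, 0.601, -0.37]
contact_force: [-13.5, -5.9, 51.9]
width: 0.0003
```

The contact force climbed to 52 N at z = 0.0976, so the lid is on its stop. I'll lift off and look.

```bash
python3 -m crank '[[-0.02,0,0,0,0,0,1],[-0.06,0,0,0,0,0,1],[-0.14,0,0,0,0,0,1],[-0.2,0,0,0,0,0,-1],[-0.2,0,0,0,0,0,-1]]'
python3 - <<'E'
from h import *
from plant import robot
from scipy.ndimage import binary_erosion
pic,d=robot.snapshot('scene');cv2.imwrite('pics/s3.png',cv2.resize(pic[130:370,230:550,::-1],None,fx=2,fy=2))
X=cloud(robot.calibration('scene'),d);hsv=cv2.cvtColor(pic,cv2.COLOR_RGB2HSV).astype(int)
b=(hsv[...,0]>100)&(hsv[...,1]>150)&(X[...,2]>.07)&(X[...,0]>.4)&(X[...,0]<.65)&(X[...,1]>.06)&(X[...,1]<.27)&(X[...,2]<.14)
l=X[binary_erosion(b,iterations=2)];ce=np.median(l,0);A=np.c_[l,np.ones(len(l))];
k=np.linalg.lstsq(np.c_[l[:,:2],np.ones(len(l))],l[:,2],rcond=None)[0];print('lid plane slope',k,ce,len(l))
s,p,R=state(); print(s['contact_force'],s['time_s'],p,s['joints'])
Rt=down(-1.024)
print(rowto(p,R,W([-20,-85,260]),Rt))
E
```

```text
time_s: 5.58
position: [0.4606, 0.1712, 0.2467]
eef_rot: [0.604, 0.373, 0.601, -0.369]
contact_force: [-0.3, -0.3, -1.1]
width: 0.0359
lid plane slope [-0.00016415  0.00065862  0.09821442] [0.54732162 0.17347405 0.09824661] 4456
[-0.1883998   0.66990688  0.06888141] 5.625 [0.45960905 0.17039632 0.24461489] [ 0.03963545  0.3184844  -0.60098637  1.8218639   0.20563123  1.05999188
 -1.742044  ]
[-0.0205 -0.0478  0.1983 -0.0506  0.0006 -0.0021]
```

View pics/s3.png

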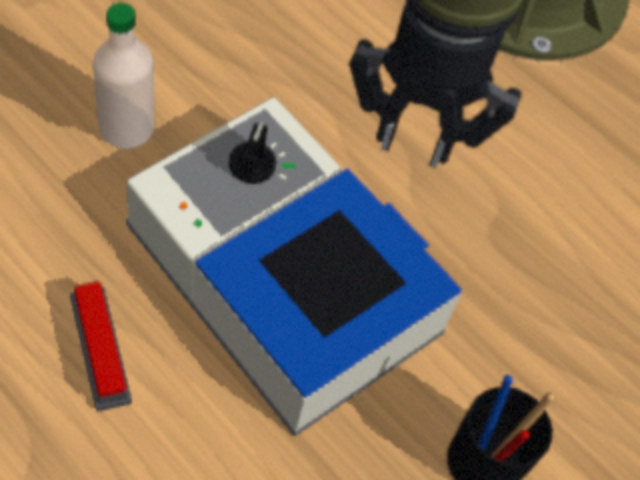

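The lid plane is level at z = 0.098, so it's shut. The knob is in view at (253,155). Joint 7 would run out of range turning clockwise from this side, so I'll make the equivalent half turn anticlockwise on the way over.

```bash
python3 -m crank '[[-0.02,-0.048,0.198,-1,0,0,-1],[-0.02,-0.048,0.198,-1,0,0,-1],[-0.02,-0.048,0.198,-1,0,0,-1],[-0.02,-0.048,0.198,-1,0,0,-1],[-0.02,-0.048,0.198,-1,0,0,-1],[-0.02,-0.048,0.198,-1,0,0,-1],[-0.02,-0.048,0.198,-1,0,0,-1],[-0.02,-0.048,0.198,-1,0,0,-1],[-0.02,-0.048,0.198,-1,0,0,-1],[-0.02,-0.048,0.198,-1,0,0,-1]]'
python3 - <<'E'
from h import *
s,p,R=state();print(s['joints'],rowto(p,R,W([-20,-85,260]),down(2.118)))
E
```

```text
time_s: 6.88
position: [0.4931, 0.0211, 0.2569]
eef_rot: [0.687, -0.163, 0.689, 0.164]
contact_force: [-0.1, -0.1, 0.1]
width: 0.0855
[ 0.5733702   0.3847867  -0.94310507  1.78597707  0.33835269  1.14667413
 -0.01080573] [-4.1000e-03 -4.0000e-04  1.9000e-03 -1.0511e+00 -1.0000e-04 -1.8000e-03]
```

```bash
python3 -m crank '[[-0.004,0,0.002,-1,0,0,-1],[-0.004,0,0.002,-1,0,0,-1],[-0.004,0,0.002,-1,0,0,-1],[-0.004,0,0.002,-1,0,0,-1],[-0.004,0,0.002,-1,0,0,-1],[-0.004,0,0.002,-1,0,0,-1],[-0.004,0,0.002,-1,0,0,-1],[-0.004,0,0.002,-1,0,0,-1],[-0.004,0,0.002,-1,0,0,-1],[-0.004,0,0.002,-1,0,0,-1]]'
python3 - <<'E'
from h import *
from plant import robot
s,p,R=state();print(s['joints'],rowto(p,R,W([-20,-85,260]),down(2.118)))
c=robot.calibration('wrist');pic,d=robot.snapshot('wrist');np.savez('w0.npz',p=pic,d=d);cv2.imwrite('pics/w0.png',pic[:,:,::-1])
import pickle;pickle.dump(c,open('w0.pkl','wb'));print(proj(c,[W([-20,-85,133]),W([-20,-85,91])]))
E
```

```text
time_s: 8.12
position: [0.4948, 0.022, 0.2605]
eef_rot: [0.371, -0.601, 0.371, 0.602]
contact_force: [0.1, -0.8, -0.2]
width: 0.0851
[ 0.75951298  0.55421867 -1.36511857  1.77506903  0.56485887  1.29013457
  1.29092938] [ 0.0007  0.0007 -0.0005 -0.0522  0.0006 -0.0007]
[[315.28701927 229.11983125]
 [315.43261414 215.724798  ]]
```

View pics/w0.png

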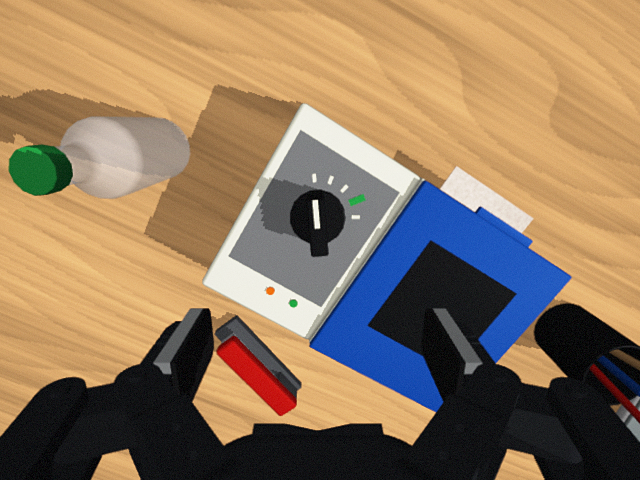

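Run:
```python
from h import *
import pickle
c=pickle.load(open('w0.pkl','rb'));im=cv2.imread('pics/w0.png')
k=6;x0,y0=265,165
a=cv2.resize(im[y0:y0+100,x0:x0+110],None,fx=k,fy=k,interpolation=cv2.INTER_CUBIC)
a=cv2.convertScaleAbs(a,alpha=1.6,beta=15)
def dr(P,col,cl=True):
    q=((proj(c,P)-[x0,y0]+.5)*k).astype(np.int32); cv2.polylines(a,[q.reshape(-1,1,2)],cl,col,1)
t=np.linspace(0,2*np.pi,60)
dr([W([-20+24*np.cos(u),-85+24*np.sin(u),101]) for u in t],(0,255,255))
ca,sa=np.cos(.63),np.sin(.63)
for z in(133,101): dr([W([-20+ca*x-sa*y,-85+sa*x+ca*y,z]) for x,y in((23,7),(23,-7),(-23,-7),(-23,7))],(0,0,255))
cv2.imwrite('pics/w0c.png',a)
```

```text
(no output)
```

View pics/w0c.png

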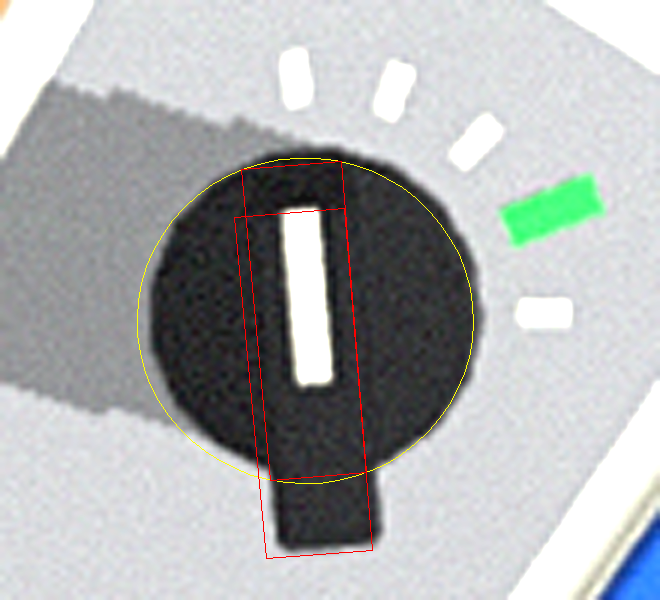

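Run:
```python
from h import *
import pickle
c=pickle.load(open('w0.pkl','rb'))
dlt=np.array(c['R']).T@[.0013,-.0011,0]; ax=W([-20,-85,0])+dlt;print(dlt,ax)
s,p,R=state()
for z in (.18,.107): print(rowto(p,R,[ax[0],ax[1],z]))
```

```text
[-0.00151842  0.0006933  -0.00033725] [ 4.93003528e-01  2.21440090e-02 -3.37248079e-04]
[0.1076 0.002  0.0012 0.     0.     0.    ]
[0.2049 0.0019 0.0011 0.     0.     0.    ]
```

```bash
python3 -m crank '[[0.05,0.002,0.001,0,0,0,-1],[0.1,0.002,0.001,0,0,0,-1],[0.108,0.002,0.001,0,0,0,-1],[0.108,0.002,0.001,0,0,0,-1]]'
python3 - <<'E'
from h import *
s,p,R=state();print(s['joints'],p)
E
```

```text
time_s: 8.68
position: [0.4936, 0.0224, 0.1809]
eef_rot: [0.371, -0.602, 0.371, 0.602]
contact_force: [-0.3, 0.9, 1.4]
width: 0.0853
[ 0.70098531  0.62704211 -1.28423079  1.90534543  0.66981341  1.13420909
  1.19409164] [0.49361584 0.02244728 0.18086851]
```

```bash
python3 -m crank '[[0.03,-0.001,0,-0.05,0,0,-1],[0.06,-0.001,0,-0.05,0,0,-1],[0.08,-0.001,0,-0.05,0,0,-1],[0.098,-0.001,0,-0.05,0,0,-1],[0.098,-0.001,0,-0.05,0,0,-1]]'
python3 - <<'E'
from h import *
from plant import robot
c=robot.calibration('wrist');pic,d=robot.snapshot('wrist');cv2.imwrite('pics/w1.png',pic[:,:,::-1])
s,p,R=state();print(s['joints'],p,'jaw',np.arctan2(R[1,2],R[0,2]),s['contact_force'])
E
```

```text
time_s: 9.3
position: [0.4939, 0.0224, 0.1065]
eef_rot: [0.346, -0.616, 0.347, 0.617]
contact_force: [-0.4, 0.1, -0.2]
width: 0.0858
[ 0.63907356  0.72050248 -1.20679183  1.9979273   0.81014863  1.01786862
  1.15041319] [0.49418594 0.02257742 0.10700748] jaw 2.1171312316415967 [-0.42211835 -0.15311019  0.87222056]
```

View pics/w1.png

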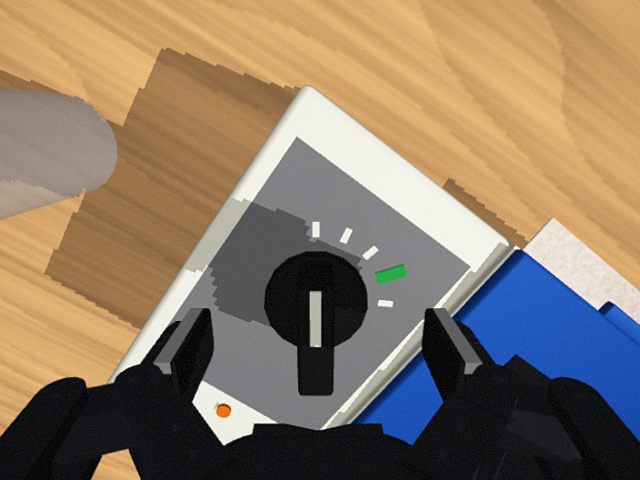

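The bar is vertical at x ≈ 316 px, midway between the fingers (212 and 425), so it is centred and aligned. Closing.

```bash
python3 -m crank '[[0,0,0,0,0,0,1],[0,0,0,0,0,0,1],[0,0,0,0,0,0,1],[0,0,0,0,0,0,1],[0,0,0,0,0,0,1],[0,0,0,0,0,0,1]]' 60
python3 - <<'E'
from h import *
s,p,R=state();print(s['joints'],p,'jaw',np.arctan2(R[1,2],R[0,2]),s['contact_force'],s['wrist_torque'])
E
```

```text
time_s: 10.1
position: [0.4944, 0.0219, 0.1071]
eef_rot: [-0.347, 0.617, -0.347, -0.616]
contact_force: [0.2, -3.4, 6.3]
width: 0.013
[ 0.6396199   0.72008809 -1.20648918  1.99785357  0.81106071  1.01819779
  1.15022633] [0.49443715 0.02188862 0.1071198 ] jaw 2.1166038881759452 [ 0.15003185 -3.43934732  6.31490023] [-0.56042393 -0.01200259  0.02861875]
```

```bash
python3 -m crank '[[0,0,0,0.05,0,0,1],[0,0,0,0.1,0,0,1],[0,0,0,0.15,0,0,1],[0,0,0,0.2,0,0,1],[0,0,0,0.25,0,0,1],[0,0,0,0.3,0,0,1],[0,0,0,0.35,0,0,1],[0,0,0,0.4,0,0,1],[0,0,0,0.45,0,0,1],[0,0,0,0.5,0,0,1],[0,0,0,0.5,0,0,1]]'
python3 - <<'E'
from h import *
from plant import robot
c=robot.calibration('wrist');pic,d=robot.snapshot('wrist');cv2.imwrite('pics/w2.png',pic[:,:,::-1])
s,p,R=state();j=np.arctan2(R[1,2],R[0,2]);print(s['joints'],p,'jaw',j,'turned',2.118-j,s['contact_force'],s['wrist_torque'])
E
```

```text
time_s: 11.48
position: [0.4945, 0.0219, 0.1071]
eef_rot: [0.556, -0.437, 0.556, 0.436]
contact_force: [0.9, -3.4, 5.0]
width: 0.013
[ 0.54807387  0.62117406 -0.99826118  1.99882235  0.67840392  0.89656062
  0.51461349] [0.49446783 0.02195588 0.10709809] jaw 1.3330552546452776 turned 0.7849447453547223 [ 1.89882297 -3.96358134  6.88303487] [-0.72678685 -0.2093484   0.02873224]
```

View pics/w2.png

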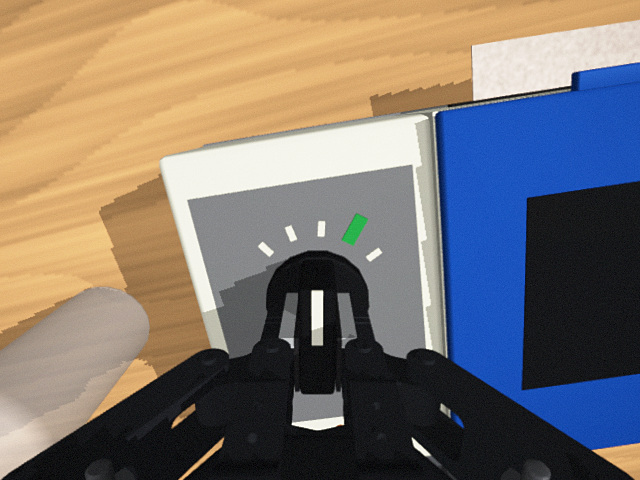

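The bar is held and has turned about 0.785 rad. The pointer sits just before mark 2 at (321,229). Continuing to the green mark.

```bash
python3 -m crank '[[0,0,0,0.04,0,0,1],[0,0,0,0.08,0,0,1],[0,0,0,0.12,0,0,1],[0,0,0,0.16,0,0,1],[0,0,0,0.2,0,0,1],[0,0,0,0.24,0,0,1],[0,0,0,0.27,0,0,1],[0,0,0,0.295,0,0,1],[0,0,0,0.295,0,0,1]]'
python3 - <<'E'
from h import *
from plant import robot
c=robot.calibration('wrist');pic,d=robot.snapshot('wrist');cv2.imwrite('pics/w3.png',pic[:,:,::-1])
import pickle;pickle.dump(c,open('w3.pkl','wb'))
s,p,R=state();j=np.arctan2(R[1,2],R[0,2]);print(s['joints'],p,'jaw',j,'turned',2.118-j,s['contact_force'],s['wrist_torque'])
E
```

```text
time_s: 12.65
position: [0.4946, 0.022, 0.1071]
eef_rot: [0.642, -0.298, 0.641, 0.297]
contact_force: [1.1, -4.0, 5.8]
width: 0.0127
[ 0.47928151  0.57413302 -0.86856376  1.99939005  0.59255593  0.83904124
  0.14528349] [0.49455609 0.02197488 0.10710501] jaw 0.8700117439322615 turned 1.2479882560677384 [ 0.74728989 -3.26741     6.41315547] [-0.75447355 -0.18515205  0.10492843]
```

View pics/w3.png

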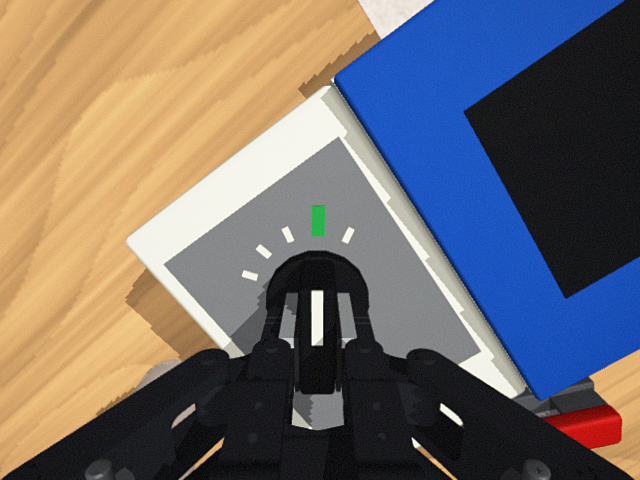

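The pointer at (317,318) lines up with the green mark at (318,221). I'll hold, re-check the lid and bystanders, then hand in.

```bash
python3 -m crank '[[0,0,0,0,0,0,1],[0,0,0,0,0,0,1],[0,0,0,0,0,0,1],[0,0,0,0,0,0,1]]'
python3 - <<'E'
from h import *
from plant import robot
from scipy.ndimage import binary_erosion
pic,d=robot.snapshot('scene');cv2.imwrite('pics/s4.png',pic[:,:,::-1])
X=cloud(robot.calibration('scene'),d);hsv=cv2.cvtColor(pic,cv2.COLOR_RGB2HSV).astype(int)
b=(hsv[...,0]>100)&(hsv[...,1]>150)&(X[...,2]>.07)&(X[...,0]>.4)&(X[...,0]<.65)&(X[...,1]>.06)&(X[...,1]<.27)&(X[...,2]<.14)
l=X[binary_erosion(b,iterations=2)]
print('lid',np.linalg.lstsq(np.c_[l[:,:2],np.ones(len(l))],l[:,2],rcond=None)[0],len(l))
s,p,R=state();j=np.arctan2(R[1,2],R[0,2]);print('turned',2.118-j,s['width'],s['time_s'],np.abs(s['joint_vel']).max())
E
```

```text
time_s: 13.2
position: [0.4945, 0.022, 0.1071]
eef_rot: [0.641, -0.298, 0.641, 0.298]
contact_force: [-0.4, -3.6, 6.5]
width: 0.013
lid [0.00076157 0.00010582 0.09778378] 4402
turned 1.2478362226965354 0.013132651664244589 13.25 0.0017475866044695503
```

View pics/s4.png

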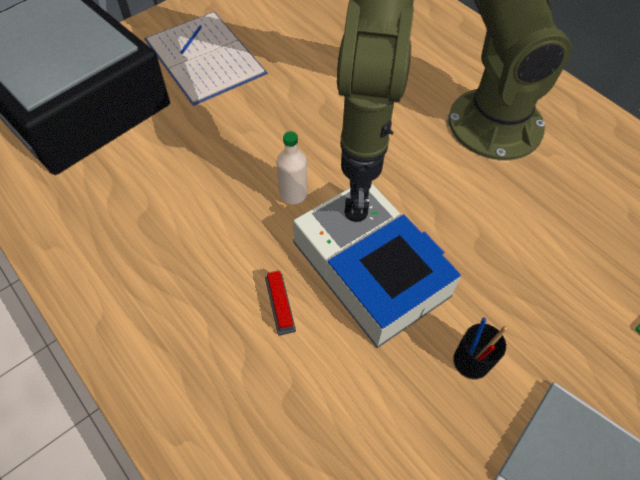

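The lid is flat. The bottle (292,175), stapler (280,302) and cup (480,352) are where they started, and the gripper is holding the knob.

```bash
python3 -c "
from plant import robot
print(robot.close_job())"
```

```text
the job is handed in; nothing more can be done
None
```

I closed the lid, then turned the knob clockwise to the third stop, and handed the job in with the gripper still holding it. The hand-in gave no verdict.

- **Lid:** in the depth image its outer face is level (slope under 0.001) at about 98 mm, so it is shut. While pressing it down, the fingers peaked at about 52 N on the wrist. The 40 N limit covers the arm and the gripper's body; I took it not to apply to the fingertips.
- **Knob:** the gripper has turned 1.248 rad from the knob's rest position, against a target of 1.257 rad. In the wrist camera, the white pointer lines up with the long green mark. It is held with a 60 N grip at a 13 mm finger opening (the bar is 14 mm), and the arm is still.
- **Bystanders:** the bottle, pen cup and stapler are at the same image positions as at the start.
- **Time:** 13.3 s of the 56 s allowed.

No check failed. The wrist view put the knob axis about 1.5 mm from the first fit, within the calibration error; I corrected for it before gripping.

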